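# Clear, tug and hold open the indexer's service cover

### The arm

A 6-joint arm with a two-finger parallel gripper is mounted at the origin on the work surface. World frame = base frame: x ahead of the robot, y to its left, z up, the work surface at z = 0. Lengths are in mm, angles in rad, forces in N, time in s.
With the tool pointing down it reaches from about 275 to 1000 mm from the base axis. Payload 8.4 kg.
Tool frame: the origin (TCP) lies between the finger pads; the fingertips stand 8 mm ahead of it and the grasp point (between the pads) lies 11 mm behind it (tcp_to_tips is the distance from the TCP to the fingertips, in mm); z points along the fingers, y is the line along which they close (so a half turn about z gives the same grasp; the last joint's range is limited). The gripper opens to 85 mm and grips with 20 to 120 N. Pads are 22 mm wide; open, the fingers measure 114 mm over their backs; the gripper's body (76 mm by 85 mm) begins 54 mm behind the grasp point. The pads swing forward as they close: fully open they stand 13 mm farther back than shut.
Start: joints at [1.325, 0.353, 1.633, -0, 1.155, -0.002], TCP at [150.868, 606.52, 239.281] pointing down, gripper open.
Joint ranges: [-2.63, 2.63], [-0.92, 2.1], [0.06, 2.66], [-1.3, 4.44], [0, 2.69], [-3.02, 3.02]. Speed limits (rad/s): [2.22, 2.22, 2.79, 3.14, 3.14, 3.14].

### API

Orientations are given as [roll, pitch, yaw] about the fixed x, y, z axes, in that order (R = Rz(yaw) Ry(pitch) Rx(roll)).
In Python, from rig import * gives the robot as it stands.
- The arm moves only by the tool step_arm, never from a script. Its argument "motion" is a list of rows, each an object with "claw": the finger opening in mm, from 0 to 85.4; "delta_pos": the shift along the tool's x, y, z in mm, a list of three; "turn": the turn about the tool's z in rad. In form: [{"claw": claw, "delta_pos": [dx, dy, dz], "turn": turn}, ...]. A call has 1 to 8 rows; each row shifts and turns the commanded pose from where the row before left it, along the tool's axes as they then stand; what a row does not reach is not made up. A row lasts 1/12 s, in which the tool goes at most 41.7 mm and 7.16 degrees, less where a joint would pass 70% of its speed; a pose out of reach is approached as far as the arm can. A call is refused whole if a number of a shift passes 41.7 or a number of a turn 0.125, either way. A call with a gripper value outside its range is refused whole. The fingers move at their own pace and stop on an object; "force" is the grip in N (left out, the last holds). Time passes only in rows, so rows that do not move let the fingers close. It gives the time, the measured TCP pose, the force, the opening and the grip force at its end, in the units of the state.
- sense(): the state, without advancing time (a new reading comes with each control period).
- grab_frame(name): name is "scene" or "top" or "wrist"; returns a dict with "img" (400x640x3 uint8, red, green, blue), "vertical_fov" (degrees; the focal length in pixels is half the picture's height over the tangent of half this angle, whatever the lens; pixels are square), "cx", "cy" (the principal point, pixels), "D" ([k1, k2, p1, p2, k3] as OpenCV has them; the pictures are not rectified), "R" (3x3) and "t" (3): a world point X has camera coordinates R X + t. Camera axes: x right, y down, z forward; pixel columns grow to the right and rows downward; lengths in mm; the calibration is good to about 2 mm. A picture is of the moment at which its call begins. There is no depth.
- sign_off(): hands the job in; it is judged then, once.
The state is a dict: "clock": time; "qpos": joint angles; "qvel": joint speeds; "joint_efforts": joint torques, N m; "eef_pos": TCP position; "tcp_rot": TCP orientation; "contact_force": force on the tool from outside, world axes, zero at the start; "wrist_torque": the same for the moment, N m; "opening": opening from 0.0 (shut) to 1.0 (fully open); "grasp_force": force on a finger pad.
Only numpy, scipy, OpenCV 4.12 (cv2) and the standard library are available. Lean on these libraries where they do the work, as an engineer would, in place of code of your own. Each camera call takes 0.05 s, during which the arm holds its last target. There are 200 camera calls.

### The job

Clear the hinged cover of the aluminium control housing: set the chuck cup that stands on it upright and centred on the narrow empty post, lowering it rather than dropping it, and do not disturb the cup on the other post. Then, before touching the release slide, tug the cover up by its bar handle to learn whether its catch holds it; if it is caught, push the release slide fully across to its stop. Raise the cover by its handle to about 45 degrees and finish while still holding it there, steady, in the gripper.

Things in the scene. Friction and masses are not known exactly. Their poses are not given: they have to be found in the camera images.
- cup: Chuck cup to move, plain aluminium, solid, about 0.3 kg: round flange 60 mm diameter and 20 mm high, above it a round neck 40 mm diameter and 40 mm high (60 mm high in all). It stands upright on the cover, behind the handle. Origin: centre of its underside, z up.
- post_free_top (a point): Centre of the top face of the EMPTY fixed post: a flat aluminium pad 40 mm diameter, 80 mm above the table (8 mm thick, on a 24 mm steel column and a dark 68 mm foot). It stands to the left or to the right of the housing.
- other_cup: Second cup, same shape and size as the first, standing on the other, identical post on the opposite side of the housing. Leave it alone. Origin: centre of its underside.
- housing: Fixed aluminium housing, 250 mm (x) by 220 mm (y) by 75 mm high. Origin: centre of its underside; x points from its front (robot side) to its back, y to its left, z up. The front 55 mm of its top is a fixed deck (top at 75 mm) with the release slide; the rest, 190 mm deep, is the hinged cover, top also at 75 mm.
- cover (a joint): Cover angle, rad: 0 shut, growing as its front edge rises, to 1.75; it turns about the hinge at its back. 0.5 kg; falls shut if let go. With its catch engaged it rises only 0.035 to 0.05 rad (7 mm at the handle) and stops firmly; else it lifts freely (about 4 N). The catch is inside and cannot be seen. Once released it stays released.
- cover_handle (a point): Middle of the cover's handle: round steel bar 12 mm diameter, 90 mm long along the cover's y axis, its axis 40 mm above the cover's top, on a 10 mm leg near each end (clear span 72 mm). Shut, it lies 165 mm in front of the hinge line, 43 mm above it (115 mm above the table) and 35 mm left of the cover's middle. Being round, it may turn in the grip. Moves with the cover.
- cover_hinge (a point): Point on the hinge line, at the middle of the cover's back edge, 72 mm above the table, 123 mm behind the housing's origin. The line runs along the housing's y axis.
- release (a joint): Travel of the release slide, m: 0 at the start, 0.022 at its stop. It moves along the housing's -y (to the housing's right, away from the handle). About 2 to 3 N moves it; it stays where it is left. Fully across, it frees the catch if it was caught (let the cover hang shut meanwhile).
- release_knob (a point): Centre of the top of the release slide's upright black knob, on the front deck: 16 mm diameter, 22 mm high, top 102 mm above the table (27 mm above the deck, on an 8 mm stem). At the start 98 mm in front of and 40 mm to the right of the housing's origin. Moves with the slide.

How it is judged (in metres and radians):
On the way, in this order (a step that is already met when the one before it is completed fails the run):
1. the cup stands upright and centred on the empty post, let go (horizontal distance between cup and post_free_top below 0.012 m and z of cup in the frame of post_free_top between -0.004 and 0.005 m and angle between cup's own z axis and vertical below 0.1 rad and linear speed of cup below 0.03 m/s and contact force between the fingers and cup below 0.1 N and value of joint cover below 0.02 rad), for 0.3 s.
2. the cover has been tugged up through its play, the release slide not yet moved (value of joint cover above 0.025 rad and value of joint release below 0.004 m and contact force between the fingers and cover above 0.5 N), for 0.1 s.
3. the cover is raised beyond its catch (value of joint cover above 0.3 rad), for 0.1 s.
At the end, for the whole second after the job is handed in: The cover is held still by the fingers at 35 to 56 degrees (0.60 to 0.98 rad); the cup stands free and upright on the once empty post, within 12 mm of its centre; the other cup has moved less than 15 mm and stands upright (horizontal distance between cup and post_free_top below 0.012 m and z of cup in the frame of post_free_top between -0.004 and 0.005 m and angle between each of cup, other_cup's own z axis and vertical below 0.1 rad and linear speed of cup below 0.03 m/s and contact force between the fingers and cup below 0.1 N and value of joint cover between 0.6 and 0.98 rad and velocity of joint cover between -0.05 and 0.05 rad/s and contact force between the fingers and cover above 0.5 N and distance of other_cup from where it was at the start of the episode below 0.015 m); the arm keeps its last pose, push and grip.
It fails at once if the other cup is knocked (over 15 mm) or tipped (distance of other_cup from where it was at the start of the episode above 0.015 m or angle between other_cup's own z axis and vertical above 0.3 rad).
It fails at once if the cup is dropped: it falls faster than 0.5 m/s out of the fingers (linear speed of cup above 0.5 m/s and contact force between the fingers and cup below 0.05 N).
It also fails if it takes over 72 s, if anything falls off the work surface, if the arm or the gripper's body presses on something with over 40 N, if the wrist force passes 120 N, or if a joint passes its speed limit or range.

## Working session

There is one attempt and no reset: what is moved stays moved. The work goes in short steps, Python scripts to look and compute and a tool call to move; the robot and the scene stay as the last step left them, time stands still between calls to the robot, and variables do not carry over. Pictures are saved under pics/ and viewed, at most 13 in all, crops included, and the job is handed in when it is done.

Besides the shell and the picture viewer there is one more tool, called after ">>>" in YAML: its name, and indented under it one key for each argument. step_arm: Moves the arm, as the interface text tells. Its arguments: {"type":"object","properties":{"motion":{"type":"array","items":{"type":"object","properties":{"claw":{"type":"number"},"delta_pos":{"type":"array","items":{"type":"number"}},"turn":{"type":"number"}}}},"force":{"type":"number"}},"required":["motion"]}

```bash
mkdir -p pics; ls; cat > h.py <<'E'
from rig import *
import numpy as np, cv2
def K(f):
    fl=200/np.tan(np.radians(f["vertical_fov"])/2)
    return np.array([[fl,0,f["cx"]],[0,fl,f["cy"]],[0,0,1.]])
def ray(f,uv):
    p=cv2.undistortPoints(np.array([[uv]],float),K(f),np.array(f["D"],float))[0,0]
    R=np.array(f["R"]);t=np.array(f["t"])
    return -R.T@t, R.T@np.array([p[0],p[1],1])
def onz(f,uv,z):
    o,d=ray(f,uv); return o+d*(z-o[2])/d[2]
def proj(f,X):
    R=np.array(f["R"]);t=np.array(f["t"],float)
    return cv2.projectPoints(np.atleast_2d(np.array(X,float)),cv2.Rodrigues(R)[0],t,K(f),np.array(f["D"],float))[0][:,0]
def save(n,img): cv2.imwrite("pics/"+n,cv2.cvtColor(img,cv2.COLOR_RGB2BGR))
E
python3 - <<'E'
from h import *
import pickle
for n in("top","scene"):
    f=grab_frame(n);save(n+"0.png",f["img"]);pickle.dump(f,open(n+"0.pkl","wb"))
    print(n,-np.array(f["R"]).T@np.array(f["t"]),f["vertical_fov"])
print(sense())
E
```

```text
pics
top [ 358.9145751   -15.65576492 1287.94747546] 43.65376495725867
scene [1383.44936195 -222.55983914  971.75390844] 43.79709453522012
{'clock': 0.1, 'qpos': array([ 1.32459425e+00,  3.53584041e-01,  1.63402364e+00, -2.33278790e-05,
        1.15519386e+00, -2.39202680e-03]), 'qvel': array([ 0.00133684, -0.00176381, -0.00170027,  0.00204671, -0.00138375,
        0.00119612]), 'joint_efforts': array([-5.27059747e-04, -6.06354547e+01, -3.42822468e+01, -6.38267193e-05,
        3.96814532e-03, -1.73069571e-05]), 'eef_pos': array([150.78204031, 606.13269019, 238.64898354]), 'tcp_rot': array([-3.14038372e+00,  1.84388969e-05,  2.89779204e+00]), 'contact_force': array([ 0.22524267,  0.01056024, -0.00393946]), 'wrist_torque': array([-0.03108346,  0.01621534, -0.01656984]), 'grasp_force': 0.0, 'opening': 0.9986577590377864}
```

View pics/top0.png

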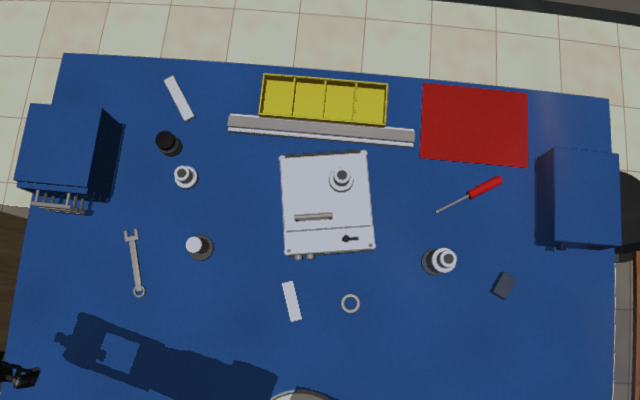

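View pics/scene0.png

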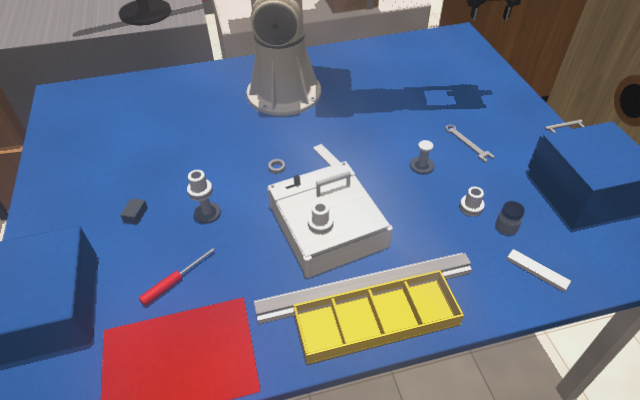

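The top view shows the cup on the cover at (341,178), the empty post at (194,245), the other cup on its post at (440,260), the handle bar at (313,216) and the knob near (350,239). A distractor cup stands on the table at (186,177).

```bash
python3 - <<'E'
from h import *
import pickle
f=pickle.load(open("top0.pkl","rb"));g=pickle.load(open("scene0.pkl","rb"))
img=f["img"];hsv=cv2.cvtColor(img,cv2.COLOR_RGB2HSV)
m=((hsv[...,1]<70)&(hsv[...,2]>110)).astype(np.uint8)
cs,_=cv2.findContours(m,cv2.RETR_EXTERNAL,cv2.CHAIN_APPROX_NONE)
for c in cs:
    x,y,w,h=cv2.boundingRect(c)
    if 170<x<470 and 130<y<275 and cv2.contourArea(c)>60:
        r=cv2.minAreaRect(c);print((x,y,w,h),cv2.contourArea(c),r)
        if w>60 and h>60:
            for p in cv2.boxPoints(r): print("  corner",p,onz(f,p,75).round(1))
        else: print("  z80",onz(f,r[0],80).round(1))
big=np.hstack([cv2.resize(f["img"][145:265,270:390],None,fx=4,fy=4,interpolation=cv2.INTER_CUBIC)[:480,:], cv2.resize(f["img"][225:275,175:225],(300,300),interpolation=cv2.INTER_CUBIC) if 0 else np.vstack([cv2.resize(f["img"][225:265,175:225],(300,240)),cv2.resize(g["img"][130:180,400:450],(300,240))])])
save("crop.png",big)
E
```

```text
(432, 248, 25, 25) 457.5 ((444.0, 260.0), (24.0, 24.0), 90.0)
  z80 [ 474.4 -309.8   80. ]
(186, 236, 16, 17) 185.0 ((193.5, 244.0), (15.0, 16.0), 0.0)
  z80 [457.7 301.3  80. ]
(174, 166, 23, 22) 379.0 ((185.0, 176.5), (21.0, 22.0), 90.0)
  z80 [624.  346.6  80. ]
(279, 150, 97, 109) 8480.5 ((326.7529296875, 204.5467071533203), (104.6083984375, 91.38418579101562), 86.42366790771484)
  corner [277.88718 155.19455] [701.1 119.7  75. ]
  corner [369.0934  149.49417] [ 737.  -108.7   75. ]
  corner [375.61868 253.89886] [ 475.3 -143.2   75. ]
  corner [284.41245 259.59924] [441.5  75.9  75. ]
```

View pics/crop.png

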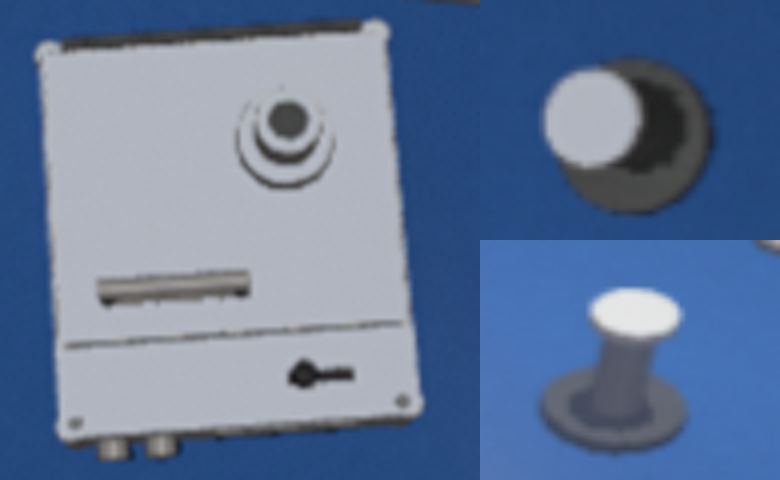

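The crop shows the housing's top corners at about (38,42), (388,22), (422,410) and (58,437), the cup neck top at (288,122), the handle bar middle at (174,284) and the knob at (303,374). The empty post pad is clear in both views.

```bash
python3 - <<'E'
from h import *
import pickle
f=pickle.load(open("top0.pkl","rb"));g=pickle.load(open("scene0.pkl","rb"))
c=lambda u,v:(270+u/4-.4,145+v/4-.4)
P=[onz(f,c(*p),75)[:2] for p in((38,42),(388,22),(422,410),(58,437))]
print(np.round(P,1)); P=np.array(P)
ctr=P.mean(0); fx=(P[0]+P[1]-P[2]-P[3])/2; fy=(P[0]+P[3]-P[1]-P[2])/2
print(ctr,np.linalg.norm(fx),np.linalg.norm(fy),np.arctan2(fx[1],fx[0]),np.arctan2(-fy[0],fy[1]))
pts={}
pts["cup135"]=onz(f,c(288,122),135);pts["cup95"]=onz(f,c(286,140),95)
a,b=onz(f,c(98,287),117),onz(f,c(250,281),117)
pts["ha"],pts["hb"]=a,b;print("handle len,yaw",np.linalg.norm(a-b),np.arctan2(-(a-b)[0],(a-b)[1]))
pts["h"]=(a+b)/2
pts["knob"]=onz(f,c(303,374),102);pts["post"]=onz(f,(194,244.5),80)
pts["other140"]=onz(f,(446,259),140)
th=np.arctan2(-(a-b)[0],(a-b)[1])
for k,v in pts.items():
    d=v[:2]-ctr;l=(d[0]*np.cos(th)+d[1]*np.sin(th),-d[0]*np.sin(th)+d[1]*np.cos(th));print(k,v.round(1),"local",np.round(l,1),"scene px",proj(g,v)[0].round(1))
E
```

```text
[[ 701.7  116.6]
 [ 734.8 -102.5]
 [ 491.7 -140.8]
 [ 455.3   78.1]]
[595.88110699 -12.14902955] 247.68276721106506 221.76563095128085 0.15572172906947013 0.15741811011594264
handle len,yaw 90.33124080344811 0.13104805532366642
cup135 [648.9 -43.3 135. ] local [ 48.5 -37.8] scene px [319.2 207.2]
cup95 [647.6 -44.   95. ] local [ 47.1 -38.3] scene px [319.1 218.3]
ha [542.7  60.4 117. ] local [-43.2  78.8] scene px [349.1 173. ]
hb [554.5 -29.2 117. ] local [-43.2 -11.5] scene px [315.1 183.1]
h [548.6  15.6 117. ] local [-43.2  33.7] scene px [332.3 178. ]
knob [503.9 -65.7 102. ] local [-98.2 -41. ] scene px [296.1 176.3]
post [456.6 299.9  80. ] local [-97.4 327.5] scene px [423.8 145.1]
other140 [ 471.4 -299.8  140. ] local [-161.  -268.9] scene px [197.1 174. ]
```

>>> step_arm:
  motion:
    - {"claw": 85, "delta_pos": [0, 0, 0], "turn": 0.12}
    - {"claw": 85, "delta_pos": [0, 0, 0], "turn": 0.12}
    - {"claw": 85, "delta_pos": [0, 0, 0], "turn": 0.12}
    - {"claw": 85, "delta_pos": [0, 0, 0], "turn": 0.12}
    - {"claw": 85, "delta_pos": [0, 0, 0], "turn": 0.12}
    - {"claw": 85, "delta_pos": [0, 0, 0], "turn": 0.12}
    - {"claw": 85, "delta_pos": [0, 0, 0], "turn": 0.12}
    - {"claw": 85, "delta_pos": [0, 0, 0], "turn": 0.12}

```text
clock: 0.77
eef_pos: [150.8, 606.2, 238.8]
tcp_rot: [-3.141, 0.001, 1.932]
contact_force: [0.8, -1.0, -0.5]
opening: 0.995
grasp_force: 0.0
```

>>> step_arm:
  motion:
    - {"claw": 85, "delta_pos": [0, 0, 0], "turn": 0.12}
    - {"claw": 85, "delta_pos": [0, 0, 0], "turn": 0.092}
    - {"claw": 70, "delta_pos": [-33, 18, 0], "turn": 0}
    - {"claw": 70, "delta_pos": [-33, 18, 0], "turn": 0}
    - {"claw": 70, "delta_pos": [-33, 18, 0], "turn": 0}
    - {"claw": 70, "delta_pos": [-33, 18, 0], "turn": 0}
    - {"claw": 70, "delta_pos": [-33, 18, 0], "turn": 0}
    - {"claw": 70, "delta_pos": [-33, 18, 0], "turn": 0}

```text
clock: 1.43
eef_pos: [288.7, 425.9, 239.0]
tcp_rot: [-3.141, 0.0, 1.726]
contact_force: [-0.6, 0.7, 0.9]
opening: 0.821
grasp_force: 0.0
```

>>> step_arm:
  motion:
    - {"claw": 70, "delta_pos": [-33, 18, 0], "turn": 0}
    - {"claw": 70, "delta_pos": [-33, 18, 0], "turn": 0}
    - {"claw": 70, "delta_pos": [-33, 18, 0], "turn": 0}
    - {"claw": 70, "delta_pos": [-33, 18, 0], "turn": 0}
    - {"claw": 70, "delta_pos": [-33, 18, 0], "turn": 0}
    - {"claw": 70, "delta_pos": [-33, 18, 0], "turn": 0}
    - {"claw": 70, "delta_pos": [-33, 18, 0], "turn": 0}
    - {"claw": 70, "delta_pos": [-33, 18, 0], "turn": 0}

```text
clock: 2.1
eef_pos: [471.8, 187.2, 239.2]
tcp_rot: [-3.141, 0.0, 1.726]
contact_force: [-0.0, 0.5, -0.0]
opening: 0.82
grasp_force: 0.0
```

>>> step_arm:
  motion:
    - {"claw": 70, "delta_pos": [-33, 18, 0], "turn": 0}
    - {"claw": 70, "delta_pos": [-33, 18, 0], "turn": 0}
    - {"claw": 70, "delta_pos": [-33, 18, 0], "turn": 0}
    - {"claw": 70, "delta_pos": [-33, 18, 0], "turn": 0}
    - {"claw": 70, "delta_pos": [-33, 18, 0], "turn": 0}
    - {"claw": 70, "delta_pos": [-30, 14, 0], "turn": 0}
    - {"claw": 70, "delta_pos": [0, 0, 0], "turn": 0}
    - {"claw": 70, "delta_pos": [0, 0, 0], "turn": 0}

```text
clock: 2.77
eef_pos: [604.4, 10.8, 238.6]
tcp_rot: [-3.141, -0.0, 1.723]
contact_force: [-1.3, 0.5, -0.8]
opening: 0.821
grasp_force: 0.0
```

>>> step_arm:
  motion:
    - {"claw": 70, "delta_pos": [-30.2, 17.6, 0], "turn": 0}
    - {"claw": 70, "delta_pos": [-30.2, 17.6, 0], "turn": 0}
    - {"claw": 70, "delta_pos": [0, 0, 20], "turn": 0}
    - {"claw": 70, "delta_pos": [0, 0, 0], "turn": 0}
    - {"claw": 70, "delta_pos": [0, 0, 0], "turn": 0}

```text
clock: 3.18
eef_pos: [646.4, -40.8, 218.0]
tcp_rot: [-3.138, -0.001, 1.726]
contact_force: [0.1, -0.1, -0.9]
opening: 0.819
grasp_force: 0.0
```

```bash
python3 - <<'E'
from h import *
f=grab_frame("wrist");im=f["img"].copy();s=sense();print(s["eef_pos"],s["tcp_rot"])
for X,col in(((648.5,-43.5,135),(255,0,0)),((648.5,-43.5,95),(0,255,0)),((548.6,15.6,115),(0,0,255))):
    p=proj(f,X)[0];print(p);cv2.drawMarker(im,tuple(int(round(v)) for v in p),col,0,12,1)
save("w1.png",im)
E
```

```text
[646.93282864 -40.64088802 218.97802434] [-3.13953454e+00 -8.81010780e-04  1.72661329e+00]
[322.08662796 213.30122425]
[321.90101301 197.57342564]
[197.56718967 106.52812199]
```

View pics/w1.png

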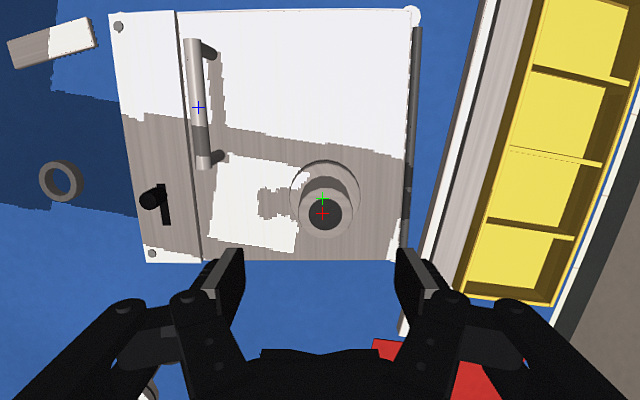

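The wrist view shows the cup's bore at about (325,212) against a prediction of (322,213), and the handle bar's middle at (197,104) against (198,107). Both agree to about 2 mm, so I'll descend and grasp.

>>> step_arm:
  motion:
    - {"claw": 70, "delta_pos": [-3, 2.4, 20], "turn": 0}
    - {"claw": 70, "delta_pos": [0, 0, 20], "turn": 0}
    - {"claw": 70, "delta_pos": [0, 0, 20], "turn": 0}
    - {"claw": 70, "delta_pos": [0, 0, 20], "turn": 0}
    - {"claw": 70, "delta_pos": [0, 0, 17], "turn": 0}
    - {"claw": 70, "delta_pos": [0, 0, 12], "turn": 0}
    - {"claw": 70, "delta_pos": [0, 0, 0], "turn": 0}
    - {"claw": 70, "delta_pos": [0, 0, 0], "turn": 0}

```text
clock: 3.9
eef_pos: [650.8, -43.7, 110.7]
tcp_rot: [-3.141, -0.0, 1.727]
contact_force: [0.2, 0.4, -0.2]
opening: 0.818
grasp_force: 0.0
```

>>> step_arm:
  force: 40
  motion:
    - {"claw": 30, "delta_pos": [0, 0, 0], "turn": 0}
    - {"claw": 30, "delta_pos": [0, 0, 0], "turn": 0}
    - {"claw": 30, "delta_pos": [0, 0, 0], "turn": 0}
    - {"claw": 30, "delta_pos": [0, 0, 0], "turn": 0}
    - {"claw": 30, "delta_pos": [0, 0, 0], "turn": 0}
    - {"claw": 30, "delta_pos": [0, 0, 0], "turn": 0}

```text
clock: 4.4
eef_pos: [651.6, -44.4, 111.9]
tcp_rot: [3.14, 0.0, 1.726]
contact_force: [-1.5, -0.1, 5.4]
opening: 0.456
grasp_force: 39.6
```

>>> step_arm:
  motion:
    - {"claw": 30, "delta_pos": [0, 0, -6], "turn": 0}
    - {"claw": 30, "delta_pos": [0, 0, -12], "turn": 0}
    - {"claw": 30, "delta_pos": [0, 0, -20], "turn": 0}
    - {"claw": 30, "delta_pos": [0, 0, -20], "turn": 0}
    - {"claw": 30, "delta_pos": [0, 0, -20], "turn": 0}
    - {"claw": 30, "delta_pos": [0, 0, -12], "turn": 0}
    - {"claw": 30, "delta_pos": [0, 0, 0], "turn": 0}
    - {"claw": 30, "delta_pos": [0, 0, 0], "turn": 0}

```text
clock: 5.07
eef_pos: [651.2, -44.5, 201.0]
tcp_rot: [3.14, 0.0, 1.726]
contact_force: [0.7, -0.1, -2.2]
opening: 0.455
grasp_force: 40.6
```

```bash
python3 - <<'E'
from h import *
s=sense();print(s["eef_pos"],s["tcp_rot"],s["contact_force"])
f=grab_frame("wrist");save("w2.png",f["img"]);g=grab_frame("wrist");print(sense()["eef_pos"])
E
```

```text
[651.24185882 -44.51440038 201.0478483 ] [3.14009321e+00 3.44886446e-04 1.72573681e+00] [ 0.70162074 -0.08041328 -2.22398414]
[650.17454551 -44.43412341 199.16764495]
```

View pics/w2.png

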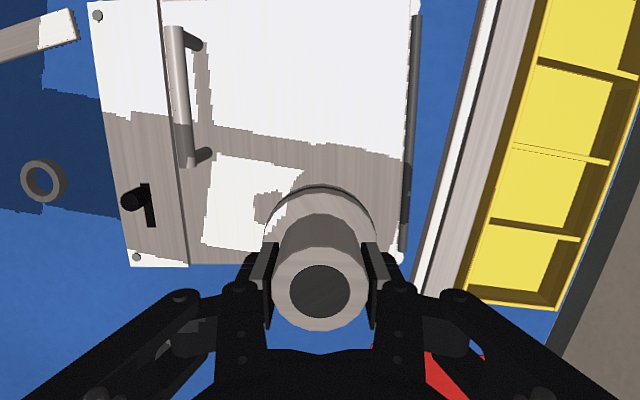

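The cup is held upright, with its neck centred between the pads and its bore centre at (320,291). Next I'll move towards the empty post, stopping short to look.

>>> step_arm:
  motion:
    - {"claw": 30, "delta_pos": [16, -7, 0], "turn": 0}
    - {"claw": 30, "delta_pos": [26, -12, 0], "turn": 0}
    - {"claw": 30, "delta_pos": [26, -12, 0], "turn": 0}
    - {"claw": 30, "delta_pos": [26, -12, 0], "turn": 0}
    - {"claw": 30, "delta_pos": [26, -12, 0], "turn": 0}
    - {"claw": 30, "delta_pos": [26, -12, 0], "turn": 0}
    - {"claw": 30, "delta_pos": [26, -12, 0], "turn": 0}
    - {"claw": 30, "delta_pos": [26, -12, 0], "turn": 0}

```text
clock: 5.83
eef_pos: [528.3, 138.3, 199.1]
tcp_rot: [-3.139, 0.0, 1.726]
contact_force: [-0.1, -0.4, -3.3]
opening: 0.457
grasp_force: 40.8
```

>>> step_arm:
  motion:
    - {"claw": 30, "delta_pos": [26, -12, 0], "turn": 0}
    - {"claw": 30, "delta_pos": [26, -12, 0], "turn": 0}
    - {"claw": 30, "delta_pos": [26, -12, 0], "turn": 0}
    - {"claw": 30, "delta_pos": [18, -8, 0], "turn": 0}
    - {"claw": 30, "delta_pos": [8, -4, 0], "turn": 0}
    - {"claw": 30, "delta_pos": [0, 0, 0], "turn": 0}
    - {"claw": 30, "delta_pos": [0, 0, 0], "turn": 0}

```text
clock: 6.42
eef_pos: [466.5, 232.4, 199.7]
tcp_rot: [-3.141, 0.001, 1.727]
contact_force: [0.5, -0.9, -2.4]
opening: 0.453
grasp_force: 40.8
```

```bash
python3 - <<'E'
from h import *
f=grab_frame("wrist");save("w3.png",f["img"]);s=sense();print(s["eef_pos"],s["tcp_rot"])
p=s["eef_pos"]
print("post px",proj(f,(456.6,299.9,80)))
print("cup top by ray, rel tcp",[(onz(f,(320,291),z)-p).round(1) for z in(225,)])
im=f["img"]
hsv=cv2.cvtColor(im,cv2.COLOR_RGB2HSV)
m=((hsv[...,1]<70)&(hsv[...,2]>110)).astype(np.uint8)
cs,_=cv2.findContours(m,cv2.RETR_EXTERNAL,cv2.CHAIN_APPROX_NONE)
for c in cs:
    if cv2.contourArea(c)>200:
        r=cv2.minAreaRect(c);print(cv2.boundingRect(c),cv2.contourArea(c),onz(f,r[0],80).round(1))
E
```

```text
[466.98405428 231.966067   199.85456511] [-3.14106318e+00  6.07095928e-04  1.72620178e+00]
post px [[320.47465974 108.81332981]]
cup top by ray, rel tcp [array([-0.5,  3. , 25.1])]
(424, 351, 46, 49) 904.5 [619.   56.1  80. ]
(478, 296, 49, 37) 288.5 [657.8 147.5  80. ]
(0, 248, 30, 119) 2089.0 [183.6  70.   80. ]
(262, 188, 115, 167) 14321.0 [480.3 164.3  80. ]
(535, 187, 105, 177) 6651.0 [726.8 197.4  80. ]
(287, 69, 69, 71) 3694.5 [456.4 303.5  80. ]
(487, 39, 84, 66) 4122.5 [608.6 354.1  80. ]
(607, 0, 24, 45) 213.5 [667.9 405.2  80. ]
```

View pics/w3.png

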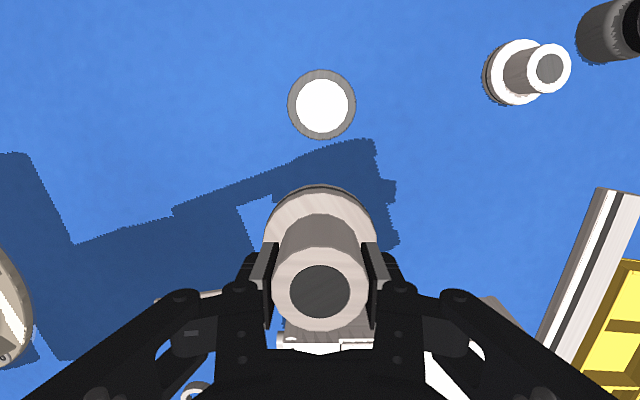

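The wrist view shows the empty pad at (322,104), about 3 mm from the prediction, and the held cup upright. I'll move over the post and lower.

>>> step_arm:
  motion:
    - {"claw": 30, "delta_pos": [15, 0.3, 0], "turn": 0}
    - {"claw": 30, "delta_pos": [24, 0.5, 0], "turn": 0}
    - {"claw": 30, "delta_pos": [18.6, 0.5, 0], "turn": 0}
    - {"claw": 30, "delta_pos": [10, 0, 0], "turn": 0}
    - {"claw": 30, "delta_pos": [0, 0, 12], "turn": 0}
    - {"claw": 30, "delta_pos": [0, 0, 18], "turn": 0}
    - {"claw": 30, "delta_pos": [0, 0, 15], "turn": 0}
    - {"claw": 30, "delta_pos": [0, 0, 10], "turn": 0}

```text
clock: 7.13
eef_pos: [457.7, 298.2, 143.7]
tcp_rot: [-3.14, 0.001, 1.725]
contact_force: [-1.4, -0.3, -2.5]
opening: 0.456
grasp_force: 40.8
```

>>> step_arm:
  motion:
    - {"claw": 30, "delta_pos": [0, 0, 8], "turn": 0}
    - {"claw": 30, "delta_pos": [0, 0, 6], "turn": 0}
    - {"claw": 30, "delta_pos": [0, 0, 3], "turn": 0}
    - {"claw": 30, "delta_pos": [0, 0, 2], "turn": 0}
    - {"claw": 30, "delta_pos": [0, 0, 2], "turn": 0}
    - {"claw": 30, "delta_pos": [0, 0, 0], "turn": 0}
    - {"claw": 30, "delta_pos": [0, 0, 0], "turn": 0}

```text
clock: 7.72
eef_pos: [458.1, 299.6, 124.7]
tcp_rot: [3.141, -0.0, 1.726]
contact_force: [0.4, 0.4, -2.1]
opening: 0.454
grasp_force: 40.8
```

```bash
python3 - <<'E'
from h import *
p=[]
for i in range(3):
    f=grab_frame("scene" if i<2 else "top");s=sense();p.append(s["eef_pos"])
    if i==0:a=f
print(np.mean(p,0),s["contact_force"])
save("p1.png",np.hstack([cv2.resize(a["img"][100:180,385:465],(400,400),interpolation=cv2.INTER_CUBIC),cv2.resize(f["img"][215:275,165:225],(400,400),interpolation=cv2.INTER_CUBIC)]))
E
```

```text
[458.04827946 299.60091311 124.67962546] [-0.29931939  0.22045223 -2.18820521]
```

View pics/p1.png

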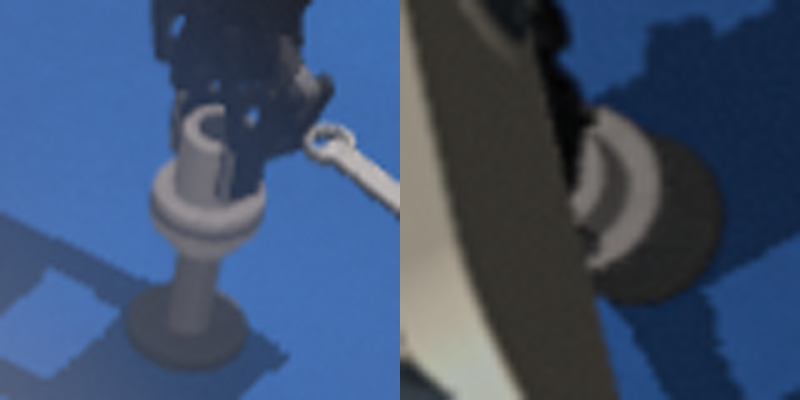

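The scene crop shows the cup flange in line with the post's column axis, so it is centred. Now I'll lower gently until it touches.

>>> step_arm:
  motion:
    - {"claw": 30, "delta_pos": [0, 0, 2], "turn": 0}
    - {"claw": 30, "delta_pos": [0, 0, 2], "turn": 0}
    - {"claw": 30, "delta_pos": [0, 0, 1], "turn": 0}
    - {"claw": 30, "delta_pos": [0, 0, 1], "turn": 0}
    - {"claw": 30, "delta_pos": [0, 0, 1], "turn": 0}
    - {"claw": 30, "delta_pos": [0, 0, 0], "turn": 0}
    - {"claw": 30, "delta_pos": [0, 0, 0], "turn": 0}

```text
clock: 8.45
eef_pos: [457.8, 299.4, 117.2]
tcp_rot: [-3.141, 0.0, 1.726]
contact_force: [0.9, -0.3, -2.5]
opening: 0.455
grasp_force: 40.9
```

>>> step_arm:
  motion:
    - {"claw": 30, "delta_pos": [0, 0, 0.7], "turn": 0}
    - {"claw": 30, "delta_pos": [0, 0, 0], "turn": 0}

```text
clock: 8.62
eef_pos: [457.9, 299.5, 116.9]
tcp_rot: [3.141, -0.0, 1.726]
contact_force: [-1.2, -0.8, 2.0]
opening: 0.459
grasp_force: 41.3
```

>>> step_arm:
  motion:
    - {"claw": 44, "delta_pos": [0, 0, 0.3], "turn": 0}
    - {"claw": 48, "delta_pos": [0, 0, 0], "turn": 0}
    - {"claw": 56, "delta_pos": [0, 0, 0], "turn": 0}
    - {"claw": 70, "delta_pos": [0, 0, 0], "turn": 0}
    - {"claw": 70, "delta_pos": [0, 0, 0], "turn": 0}
    - {"claw": 70, "delta_pos": [0, 0, 0], "turn": 0}

```text
clock: 9.12
eef_pos: [457.9, 299.5, 116.3]
tcp_rot: [3.142, -0.0, 1.726]
contact_force: [-0.6, -0.8, 0.3]
opening: 0.824
grasp_force: 0.0
```

>>> step_arm:
  motion:
    - {"claw": 70, "delta_pos": [0, 0, -12], "turn": 0}
    - {"claw": 70, "delta_pos": [0, 0, -20], "turn": 0}
    - {"claw": 70, "delta_pos": [0, 0, -30], "turn": 0}
    - {"claw": 70, "delta_pos": [0, 0, -30], "turn": 0}
    - {"claw": 70, "delta_pos": [-30, 0, 0], "turn": 0}
    - {"claw": 70, "delta_pos": [-30, 0, 0], "turn": 0}
    - {"claw": 70, "delta_pos": [0, 0, 0], "turn": 0}
    - {"claw": 70, "delta_pos": [0, 0, 0], "turn": 0}

```text
clock: 9.78
eef_pos: [467.4, 239.2, 209.4]
tcp_rot: [3.141, -0.0, 1.724]
contact_force: [0.1, -0.5, -0.2]
opening: 0.82
grasp_force: 0.0
```

```bash
python3 - <<'E'
from h import *
f=grab_frame("wrist");save("w4.png",f["img"]);s=sense();print(s["eef_pos"],s["tcp_rot"])
for z in (140,100): print(proj(f,(456.8,301,z)))
E
```

```text
[467.38633704 240.02834426 209.14275043] [ 3.14066369e+00 -6.19074449e-04  1.72436146e+00]
[[317.48261722 119.60450547]]
[[317.7605219 116.9764808]]
```

View pics/w4.png

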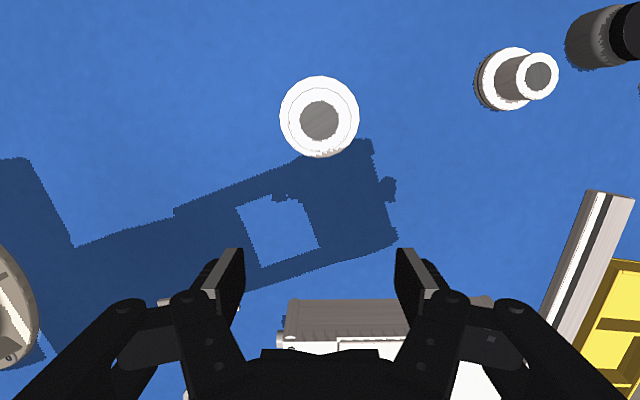

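The cup stands upright on the post, with its bore at (319,121) against a prediction of (317,120), and the fingers are clear. Next I'll go to the handle.

>>> step_arm:
  motion:
    - {"claw": 50, "delta_pos": [-33, 6.5, 0], "turn": 0}
    - {"claw": 50, "delta_pos": [-33, 6.5, 0], "turn": 0}
    - {"claw": 50, "delta_pos": [-33, 6.5, 0], "turn": 0}
    - {"claw": 50, "delta_pos": [-33, 6.5, 0], "turn": 0}
    - {"claw": 50, "delta_pos": [-33, 6.5, 0], "turn": 0}
    - {"claw": 50, "delta_pos": [-33, 6.5, 0], "turn": 0}
    - {"claw": 50, "delta_pos": [-33, 6.5, 10], "turn": 0}
    - {"claw": 50, "delta_pos": [0, 0, 0], "turn": 0}

```text
clock: 10.5
eef_pos: [549.3, 15.4, 197.4]
tcp_rot: [3.142, 0.001, 1.724]
contact_force: [-0.9, -0.5, -0.1]
opening: 0.584
grasp_force: 0.0
```

>>> step_arm:
  motion:
    - {"claw": 50, "delta_pos": [0, 0, 10], "turn": 0}
    - {"claw": 50, "delta_pos": [0, 0, 10], "turn": 0}
    - {"claw": 50, "delta_pos": [0, 0, 10], "turn": 0}
    - {"claw": 50, "delta_pos": [0, 0, 0], "turn": 0}
    - {"claw": 50, "delta_pos": [0, 0, 0], "turn": 0}

```text
clock: 10.92
eef_pos: [546.9, 20.1, 167.3]
tcp_rot: [-3.14, -0.0, 1.727]
contact_force: [-0.4, 0.3, -0.1]
opening: 0.588
grasp_force: 0.0
```

```bash
python3 - <<'E'
from h import *
f=grab_frame("wrist");im=f["img"].copy();s=sense();print(s["eef_pos"],s["tcp_rot"])
for X in((548.6,15.6,115),(503.9,-65.7,102)):
    p=proj(f,X)[0];print(p);cv2.drawMarker(im,tuple(int(round(v)) for v in p),(0,0,255),0,12,1)
save("w5.png",im)
E
```

```text
[547.38084538  19.87586662 167.97319156] [-3.14075260e+00 -1.80893394e-04  1.72716941e+00]
[321.08521004 231.9142735 ]
[243.53237777 317.36873925]
```

View pics/w5.png

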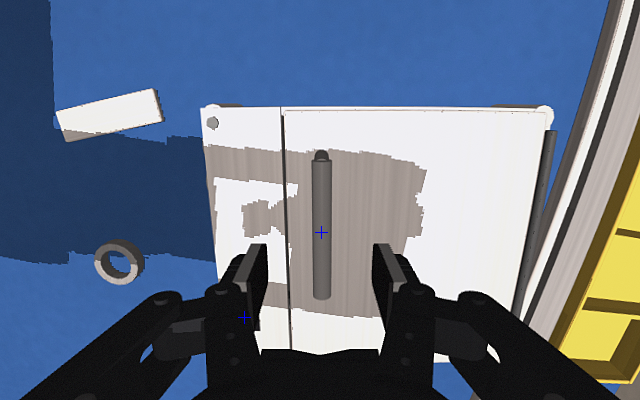

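The bar runs from (321,158) to (321,299), centred between the fingers and parallel to the pads. I'll descend and grip.

>>> step_arm:
  motion:
    - {"claw": 50, "delta_pos": [-3, 0.8, 16], "turn": 0}
    - {"claw": 50, "delta_pos": [0, 0, 16], "turn": 0}
    - {"claw": 50, "delta_pos": [0, 0, 16], "turn": 0}
    - {"claw": 50, "delta_pos": [0, 0, 10], "turn": 0}
    - {"claw": 50, "delta_pos": [0, 0, 6], "turn": 0}
    - {"claw": 50, "delta_pos": [0, 0, 0], "turn": 0}

```text
clock: 11.47
eef_pos: [548.5, 16.4, 103.5]
tcp_rot: [-3.14, -0.0, 1.726]
contact_force: [-0.2, 0.2, 0.3]
opening: 0.585
grasp_force: 0.0
```

>>> step_arm:
  force: 50
  motion:
    - {"claw": 5, "delta_pos": [0, 0, 0], "turn": 0}
    - {"claw": 5, "delta_pos": [0, 0, 0], "turn": 0}
    - {"claw": 5, "delta_pos": [0, 0, 0], "turn": 0}
    - {"claw": 5, "delta_pos": [0, 0, 0], "turn": 0}
    - {"claw": 5, "delta_pos": [0, 0, 0], "turn": 0}
    - {"claw": 5, "delta_pos": [0, 0, 0], "turn": 0}
    - {"claw": 5, "delta_pos": [0, 0, 0], "turn": 0}

```text
clock: 12.05
eef_pos: [548.6, 16.0, 105.2]
tcp_rot: [-3.141, 0.0, 1.726]
contact_force: [-3.5, -0.6, 5.4]
opening: 0.121
grasp_force: 48.8
```

>>> step_arm:
  motion:
    - {"claw": 5, "delta_pos": [0, 0, -1.5], "turn": 0}
    - {"claw": 5, "delta_pos": [0, 0, -1.5], "turn": 0}
    - {"claw": 5, "delta_pos": [0, 0.3, -1.5], "turn": 0}
    - {"claw": 5, "delta_pos": [0, 0.3, -1.5], "turn": 0}
    - {"claw": 5, "delta_pos": [0, 0, 0], "turn": 0}
    - {"claw": 5, "delta_pos": [0, 0, 0], "turn": 0}

```text
clock: 12.55
eef_pos: [549.9, 16.2, 110.4]
tcp_rot: [3.141, 0.0, 1.726]
contact_force: [2.2, -0.4, -5.3]
opening: 0.125
grasp_force: 48.7
```

>>> step_arm:
  motion:
    - {"claw": 5, "delta_pos": [0, 0.2, -1.5], "turn": 0}
    - {"claw": 5, "delta_pos": [0, 0.2, -1.5], "turn": 0}
    - {"claw": 5, "delta_pos": [0, 0, 0], "turn": 0}
    - {"claw": 5, "delta_pos": [0, 0, 0], "turn": 0}

```text
clock: 12.88
eef_pos: [550.4, 16.3, 112.7]
tcp_rot: [3.141, 0.0, 1.726]
contact_force: [7.2, 0.9, -15.0]
opening: 0.118
grasp_force: 49.8
```

>>> step_arm:
  motion:
    - {"claw": 5, "delta_pos": [0, 0, -1.5], "turn": 0}
    - {"claw": 5, "delta_pos": [0, 0, 0], "turn": 0}
    - {"claw": 5, "delta_pos": [0, 0, 0], "turn": 0}

```text
clock: 13.13
eef_pos: [550.5, 16.3, 113.0]
tcp_rot: [3.141, 0.0, 1.726]
contact_force: [12.5, 0.3, -28.0]
opening: 0.115
grasp_force: 49.7
```

The force rises to 28 N with no further lift, so the catch holds. I'll lower the cover, let go and go to the slide.

>>> step_arm:
  motion:
    - {"claw": 5, "delta_pos": [0, 0, 2.5], "turn": 0}
    - {"claw": 5, "delta_pos": [0, -0.4, 2.5], "turn": 0}
    - {"claw": 5, "delta_pos": [0, -0.3, 2.5], "turn": 0}
    - {"claw": 5, "delta_pos": [0, -0.3, 2.5], "turn": 0}
    - {"claw": 5, "delta_pos": [0, 0, 0.5], "turn": 0}
    - {"claw": 5, "delta_pos": [0, 0, 0], "turn": 0}
    - {"claw": 50, "delta_pos": [0, 0, 0], "turn": 0}
    - {"claw": 50, "delta_pos": [0, 0, 0], "turn": 0}

```text
clock: 13.8
eef_pos: [549.2, 16.1, 104.7]
tcp_rot: [3.141, 0.0, 1.726]
contact_force: [0.4, 0.4, 1.3]
opening: 0.393
grasp_force: 0.0
```

>>> step_arm:
  motion:
    - {"claw": 50, "delta_pos": [0, 0, 0], "turn": 0}
    - {"claw": 50, "delta_pos": [0, 0, 0], "turn": 0}
    - {"claw": 50, "delta_pos": [0, 0, -15], "turn": 0}
    - {"claw": 50, "delta_pos": [0, 0, -25], "turn": 0}
    - {"claw": 50, "delta_pos": [0, 0, -20], "turn": 0}
    - {"claw": 0, "delta_pos": [-22, -29, 0], "turn": 0}
    - {"claw": 0, "delta_pos": [-22, -28, 0], "turn": 0}
    - {"claw": 0, "delta_pos": [0, 0, 0], "turn": 0}

```text
clock: 14.47
eef_pos: [495.2, -38.6, 164.0]
tcp_rot: [-3.138, 0.0, 1.725]
contact_force: [-0.2, 0.4, -0.8]
opening: 0.171
grasp_force: 0.0
```

>>> step_arm:
  motion:
    - {"claw": 0, "delta_pos": [0, 0, 0], "turn": 0}
    - {"claw": 0, "delta_pos": [0, 0, 0], "turn": 0}
    - {"claw": 0, "delta_pos": [0, 0, 0], "turn": 0}

```text
clock: 14.72
eef_pos: [500.3, -35.8, 164.4]
tcp_rot: [3.141, 0.0, 1.726]
contact_force: [-0.4, -0.2, 0.3]
opening: -0.001
grasp_force: 0.0
```

```bash
python3 - <<'E'
from h import *
f=grab_frame("wrist");g=grab_frame("top");s=sense();print(s["eef_pos"],s["tcp_rot"])
p=s["eef_pos"].copy();p[2]-=8;a=g["img"]
save("w6.png",np.hstack([cv2.resize(f["img"],(500,312)),cv2.resize(a[200:280,300:377],(300,312),interpolation=cv2.INTER_CUBIC)]))
E
```

```text
[500.16856599 -35.62260701 164.23460511] [ 3.14128686e+00 -3.55689801e-05  1.72657370e+00]
```

View pics/w6.png

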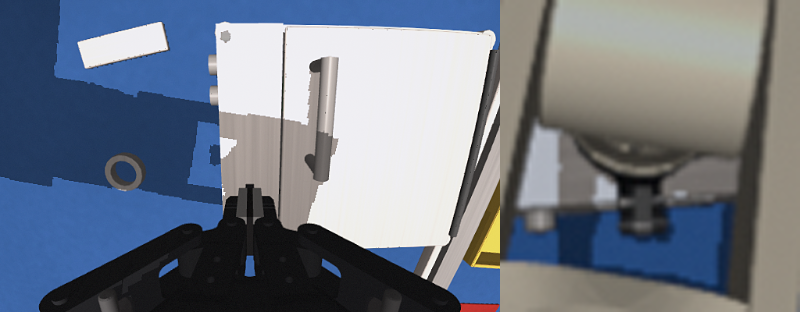

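The closed fingers are over the deck on the handle side of the knob, clear of the bar. I'll descend and push.

>>> step_arm:
  motion:
    - {"claw": 0, "delta_pos": [0, 0, 16], "turn": 0}
    - {"claw": 0, "delta_pos": [0, 0, 16], "turn": 0}
    - {"claw": 0, "delta_pos": [0, 0, 16], "turn": 0}
    - {"claw": 0, "delta_pos": [0, 0, 13], "turn": 0}
    - {"claw": 0, "delta_pos": [0, 0, 8], "turn": 0}
    - {"claw": 0, "delta_pos": [0, 0, 0], "turn": 0}
    - {"claw": 0, "delta_pos": [0, 0, 0], "turn": 0}

```text
clock: 15.4
eef_pos: [499.6, -35.9, 95.1]
tcp_rot: [-3.141, -0.0, 1.726]
contact_force: [0.6, -0.0, 0.1]
opening: -0.001
grasp_force: 0.0
```

>>> step_arm:
  motion:
    - {"claw": 0, "delta_pos": [-3, 0, 0], "turn": 0}
    - {"claw": 0, "delta_pos": [-3, 0, 0], "turn": 0}
    - {"claw": 0, "delta_pos": [-3, 0, 0], "turn": 0}
    - {"claw": 0, "delta_pos": [-3, 0, 0], "turn": 0}
    - {"claw": 0, "delta_pos": [-3, 0, 0], "turn": 0}
    - {"claw": 0, "delta_pos": [0, 0, 0], "turn": 0}

```text
clock: 15.9
eef_pos: [502.1, -51.5, 95.6]
tcp_rot: [3.141, 0.0, 1.725]
contact_force: [-0.4, 0.0, -0.6]
opening: 0.002
grasp_force: 0.0
```

>>> step_arm:
  motion:
    - {"claw": 0, "delta_pos": [-3, 0, 0], "turn": 0}
    - {"claw": 0, "delta_pos": [-3, 0, 0], "turn": 0}
    - {"claw": 0, "delta_pos": [-3, 0, 0], "turn": 0}
    - {"claw": 0, "delta_pos": [-3, 0, 0], "turn": 0}
    - {"claw": 0, "delta_pos": [-2, 0, 0], "turn": 0}
    - {"claw": 0, "delta_pos": [0, 0, 0], "turn": 0}
    - {"claw": 0, "delta_pos": [0, 0, 0], "turn": 0}

```text
clock: 16.48
eef_pos: [503.7, -65.2, 95.1]
tcp_rot: [-3.141, 0.0, 1.726]
contact_force: [0.2, 1.1, -0.1]
opening: -0.001
grasp_force: 0.0
```

>>> step_arm:
  motion:
    - {"claw": 0, "delta_pos": [-1.5, 0, 0], "turn": 0}
    - {"claw": 0, "delta_pos": [-1.5, 0, 0], "turn": 0}
    - {"claw": 0, "delta_pos": [-1, 0, 0], "turn": 0}
    - {"claw": 0, "delta_pos": [0, 0, 0], "turn": 0}

```text
clock: 16.82
eef_pos: [504.3, -68.8, 95.1]
tcp_rot: [-3.141, -0.0, 1.726]
contact_force: [-1.0, 1.0, -0.9]
opening: -0.002
grasp_force: 0.9
```

```bash
python3 - <<'E'
from h import *
f=grab_frame("scene");save("s7.png",cv2.resize(f["img"][130:230,240:400],(800,500),interpolation=cv2.INTER_CUBIC));print(sense()["contact_force"])
print([(proj(f,(503.9+.154*d,-65.7-.988*d,102))-[240,130])*5 for d in (0,11,22)])
E
```

```text
[-0.07522027  1.16029911 -0.77207387]
[array([[280.33966961, 231.38375836]]), array([[259.83374426, 237.75725976]]), array([[239.22699294, 244.1613009 ]])]
```

View pics/s7.png

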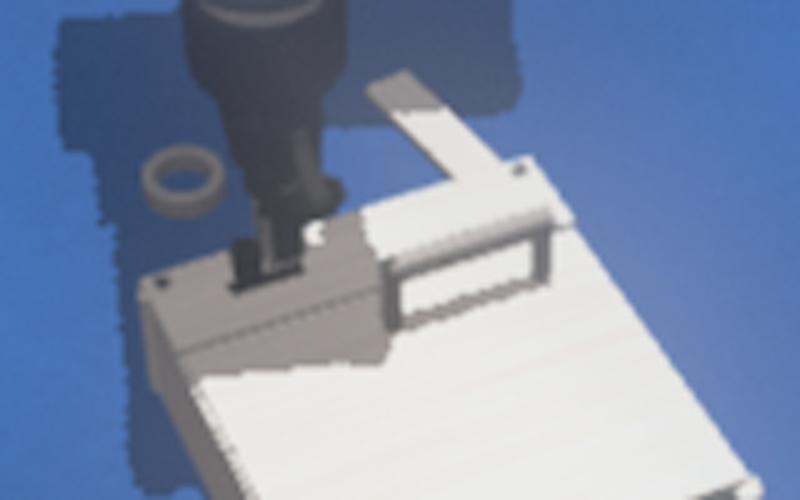

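The crop shows the knob top at about (244,243), against (239,244) predicted at the stop, so it is nearly across. I'll push on until the stop is felt.

>>> step_arm:
  motion:
    - {"claw": 0, "delta_pos": [-1, 0, 0], "turn": 0}
    - {"claw": 0, "delta_pos": [-1, 0, 0], "turn": 0}
    - {"claw": 0, "delta_pos": [0, 0, 0], "turn": 0}
    - {"claw": 0, "delta_pos": [0, 0, 0], "turn": 0}

```text
clock: 17.2
eef_pos: [504.6, -70.6, 95.2]
tcp_rot: [-3.141, -0.0, 1.726]
contact_force: [-0.7, 3.5, -1.1]
opening: -0.001
grasp_force: 2.0
```

>>> step_arm:
  motion:
    - {"claw": 0, "delta_pos": [-1, 0, 0], "turn": 0}
    - {"claw": 0, "delta_pos": [0, 0, 0], "turn": 0}
    - {"claw": 0, "delta_pos": [0, 0, 0], "turn": 0}

```text
clock: 17.45
eef_pos: [504.7, -70.9, 95.1]
tcp_rot: [-3.141, -0.001, 1.725]
contact_force: [-0.3, 8.9, -0.9]
opening: -0.002
grasp_force: 4.5
```

>>> step_arm:
  motion:
    - {"claw": 0, "delta_pos": [-1, 0, 0], "turn": 0}
    - {"claw": 0, "delta_pos": [0, 0, 0], "turn": 0}
    - {"claw": 0, "delta_pos": [0, 0, 0], "turn": 0}

```text
clock: 17.7
eef_pos: [504.6, -71.1, 95.1]
tcp_rot: [-3.141, -0.003, 1.725]
contact_force: [-1.2, 13.6, 0.7]
opening: 0.005
grasp_force: 7.0
```

At the stop. Now I'll back off and return to the handle.

>>> step_arm:
  motion:
    - {"claw": 0, "delta_pos": [6, 0, 0], "turn": 0}
    - {"claw": 0, "delta_pos": [1, 0, -20], "turn": 0}
    - {"claw": 0, "delta_pos": [0, 0, -25], "turn": 0}
    - {"claw": 30, "delta_pos": [0, 0, -15], "turn": 0}
    - {"claw": 50, "delta_pos": [25, 19, 0], "turn": 0}
    - {"claw": 50, "delta_pos": [25, 19, 0], "turn": 0}
    - {"claw": 50, "delta_pos": [24, 19, 0], "turn": 0}
    - {"claw": 50, "delta_pos": [0, 0, 0], "turn": 0}

```text
clock: 18.37
eef_pos: [552.4, 19.3, 156.2]
tcp_rot: [3.137, 0.0, 1.728]
contact_force: [-0.2, -0.2, -0.5]
opening: 0.585
grasp_force: 0.0
```

>>> step_arm:
  motion:
    - {"claw": 50, "delta_pos": [0, 0, 0], "turn": 0}
    - {"claw": 50, "delta_pos": [0, 0, 0], "turn": 0}
    - {"claw": 50, "delta_pos": [0, 0, 0], "turn": 0}

```text
clock: 18.62
eef_pos: [548.4, 15.3, 155.2]
tcp_rot: [-3.141, 0.0, 1.725]
contact_force: [0.5, -0.1, 0.4]
opening: 0.584
grasp_force: 0.0
```

>>> step_arm:
  motion:
    - {"claw": 50, "delta_pos": [0.5, 0.5, 15], "turn": 0}
    - {"claw": 50, "delta_pos": [0, 0, 15], "turn": 0}
    - {"claw": 50, "delta_pos": [0, 0, 13], "turn": 0}
    - {"claw": 50, "delta_pos": [0, 0, 8], "turn": 0}
    - {"claw": 50, "delta_pos": [0, 0, 0], "turn": 0}
    - {"claw": 50, "delta_pos": [0, 0, 0], "turn": 0}

```text
clock: 19.12
eef_pos: [549.1, 16.1, 104.2]
tcp_rot: [-3.141, -0.0, 1.725]
contact_force: [-0.5, -0.6, -0.1]
opening: 0.588
grasp_force: 0.0
```

>>> step_arm:
  force: 50
  motion:
    - {"claw": 5, "delta_pos": [0, 0, 0], "turn": 0}
    - {"claw": 5, "delta_pos": [0, 0, 0], "turn": 0}
    - {"claw": 5, "delta_pos": [0, 0, 0], "turn": 0}
    - {"claw": 5, "delta_pos": [0, 0, 0], "turn": 0}
    - {"claw": 5, "delta_pos": [0, 0, 0], "turn": 0}
    - {"claw": 5, "delta_pos": [0, 0, 0], "turn": 0}
    - {"claw": 5, "delta_pos": [0, 0, 0], "turn": 0}

```text
clock: 19.7
eef_pos: [548.5, 16.4, 105.0]
tcp_rot: [-3.14, 0.0, 1.726]
contact_force: [-5.6, -1.5, 9.6]
opening: 0.117
grasp_force: 48.8
```

```bash
python3 -c "
import numpy as np
h=lambda t:np.array([-165*np.cos(t)+43*np.sin(t),165*np.sin(t)+43*np.cos(t)])
T=np.arange(0,.801,.04);P=np.array([h(t) for t in T]);print(np.c_[T[1:],np.diff(P,axis=0)].round(2))"
```

```text
[[0.04 1.85 6.56]
 [0.08 2.11 6.48]
 [0.12 2.37 6.39]
 [0.16 2.62 6.29]
 [0.2  2.87 6.19]
 [0.24 3.12 6.07]
 [0.28 3.36 5.94]
 [0.32 3.59 5.8 ]
 [0.36 3.82 5.65]
 [0.4  4.05 5.49]
 [0.44 4.26 5.32]
 [0.48 4.47 5.15]
 [0.52 4.67 4.97]
 [0.56 4.87 4.78]
 [0.6  5.06 4.58]
 [0.64 5.23 4.37]
 [0.68 5.4  4.16]
 [0.72 5.57 3.94]
 [0.76 5.72 3.71]
 [0.8  5.86 3.48]]
```

>>> step_arm:
  motion:
    - {"claw": 5, "delta_pos": [0, 0.9, -3.3], "turn": 0}
    - {"claw": 5, "delta_pos": [0, 0.9, -3.3], "turn": 0}
    - {"claw": 5, "delta_pos": [0, 1, -3.2], "turn": 0}
    - {"claw": 5, "delta_pos": [0, 1.1, -3.2], "turn": 0}
    - {"claw": 5, "delta_pos": [0, 0, 0], "turn": 0}

```text
clock: 20.12
eef_pos: [552.0, 17.0, 117.4]
tcp_rot: [-3.139, 0.0, 1.726]
contact_force: [-6.9, -3.2, -0.6]
opening: 0.118
grasp_force: 48.8
```

The cover lifts freely now, so I'll follow the arc.

>>> step_arm:
  motion:
    - {"claw": 5, "delta_pos": [0, 2.4, -6.4], "turn": 0}
    - {"claw": 5, "delta_pos": [0, 2.6, -6.3], "turn": 0}
    - {"claw": 5, "delta_pos": [0, 2.9, -6.2], "turn": 0}
    - {"claw": 5, "delta_pos": [0, 3.1, -6.1], "turn": 0}
    - {"claw": 5, "delta_pos": [0, 3.4, -5.9], "turn": 0}
    - {"claw": 5, "delta_pos": [0, 3.6, -5.8], "turn": 0}
    - {"claw": 5, "delta_pos": [0, 3.8, -5.6], "turn": 0}
    - {"claw": 5, "delta_pos": [0, 0, 0], "turn": 0}

```text
clock: 20.78
eef_pos: [572.6, 20.4, 160.3]
tcp_rot: [-3.136, -0.0, 1.726]
contact_force: [-12.4, -3.7, 4.8]
opening: 0.12
grasp_force: 49.0
```

>>> step_arm:
  motion:
    - {"claw": 5, "delta_pos": [0, 4, -5.5], "turn": 0}
    - {"claw": 5, "delta_pos": [0, 4.3, -5.3], "turn": 0}
    - {"claw": 5, "delta_pos": [0, 4.5, -5.2], "turn": 0}
    - {"claw": 5, "delta_pos": [0, 4.7, -5], "turn": 0}
    - {"claw": 5, "delta_pos": [0, 4.9, -4.8], "turn": 0}
    - {"claw": 5, "delta_pos": [0, 0, 0], "turn": 0}
    - {"claw": 5, "delta_pos": [0, 0, 0], "turn": 0}

```text
clock: 21.37
eef_pos: [593.3, 23.7, 186.4]
tcp_rot: [-3.134, -0.0, 1.726]
contact_force: [-20.1, -4.0, 16.4]
opening: 0.117
grasp_force: 49.6
```

Force is building along the outward radius, so I'll shift about 2 mm outward to relieve it.

>>> step_arm:
  motion:
    - {"claw": 5, "delta_pos": [0, -1, -1], "turn": 0}
    - {"claw": 5, "delta_pos": [0, -1, -1], "turn": 0}
    - {"claw": 5, "delta_pos": [0, 0, 0], "turn": 0}
    - {"claw": 5, "delta_pos": [0, 0, 0], "turn": 0}

```text
clock: 21.7
eef_pos: [594.3, 23.8, 187.6]
tcp_rot: [-3.14, -0.0, 1.726]
contact_force: [-6.5, -1.2, 0.6]
opening: 0.116
grasp_force: 49.6
```

>>> step_arm:
  motion:
    - {"claw": 5, "delta_pos": [0, 4.8, -4.7], "turn": 0}
    - {"claw": 5, "delta_pos": [0, 5, -4.6], "turn": 0}
    - {"claw": 5, "delta_pos": [0, 5.1, -4.4], "turn": 0}
    - {"claw": 5, "delta_pos": [0, 5.3, -4.2], "turn": 0}
    - {"claw": 5, "delta_pos": [0, 5.4, -4], "turn": 0}
    - {"claw": 5, "delta_pos": [0, 0, 0], "turn": 0}
    - {"claw": 5, "delta_pos": [0, 0, 0], "turn": 0}
    - {"claw": 5, "delta_pos": [0, 0, 0], "turn": 0}

```text
clock: 22.37
eef_pos: [620.0, 27.9, 209.3]
tcp_rot: [-3.141, -0.0, 1.726]
contact_force: [-4.9, 0.6, 2.1]
opening: 0.117
grasp_force: 49.3
```

```bash
python3 - <<'E'
from h import *
f=grab_frame("scene");im=f["img"]
H=np.array([595.9,-12.1]);u=np.array([.988,.154]);v=np.array([-.154,.988])
for t in(.6,.76,.98):
    X=[*(H+u*(123-165*np.cos(t)+43*np.sin(t))+v*35),72+165*np.sin(t)+43*np.cos(t)];print(t,np.round(X,1))
save("s8.png",cv2.resize(im[60:240,180:470],(800,497)));s=sense();print(s["eef_pos"],s["contact_force"],s["grasp_force"])
E
```

```text
0.6 [601.5  24.2 200.7]
0.76 [623.1  27.6 216.8]
0.98 [656.5  32.8 233. ]
[619.88509314  27.953725   209.30715326] [-5.56065759  0.43872305  1.31394291] 49.332865476608276
```

View pics/s8.png

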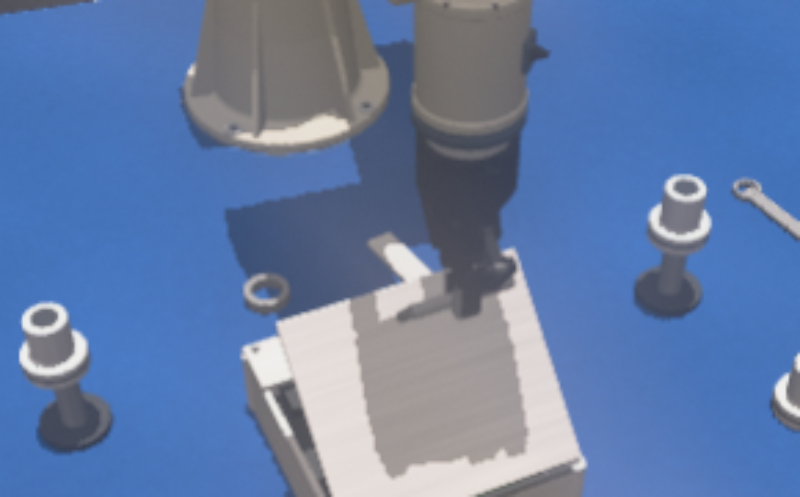

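The picture shows the cover raised about 45° in the gripper at (470,280). Both cups stand upright on their posts, at (680,220) and (52,345). Handle height and position give about 0.76 rad and the forces are steady, so I'll hand in.

```bash
python3 -c "
from rig import *
print(sign_off())"
```

```text
the job is handed in; nothing more can be done
None
```

I handed the job in at about 22 s. The cup stands upright on the once-empty post, the tug showed the cover was caught, the slide was pushed to its stop, and the gripper is holding the cover steady at about 0.76 rad (44°). The other cup looks undisturbed, and the hand-in returned no verdict.

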